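Open the paddle-latched parts cabinet

ROBOT

A 6-joint arm with a two-finger parallel gripper is mounted at the origin on a cart in front of the work surface, level with it; the furniture and walls round the work are solid. World frame = base frame: x ahead of the robot, y to its left, z up, the work surface at z = 0. Lengths are in mm, angles in rad, forces in N, time in s.
With the tool pointing down it reaches from about 350 to 725 mm from the base axis. Payload 6 kg.
Tool frame: the origin (TCP) lies midway between the tips of the shut fingers; the grasp point (between the pads) lies 19 mm behind it; z points along the fingers, y is the direction in which the jaws open and shut (so a half turn about z gives the same grasp; the last joint's range is limited). The gripper opens to 85 mm and grips with 20 to 120 N. Pads are 22 mm wide; open, the fingers measure 114 mm over their backs; the gripper's body (76 mm by 85 mm) begins 54 mm behind the grasp point. The pads swing forward as they close: fully open they stand 13 mm farther back than shut.
Start: joints at [-0.805, 0.04, 0.085, 0, -1.615, -0.334], TCP at [251.109, -544.902, 231.261] pointing down, gripper open.
Joint ranges: [-2.56, 2.56], [-1.29, 2.01], [-1.08, 1.49], [-3.29, 1.98], [-2.81, -0.18], [-2.99, 2.99]. Speed limits (rad/s): [2.57, 2.57, 3.01, 3.14, 3.14, 3.14].

INTERFACE

Orientations are given as a unit quaternion [x, y, z, w].
In Python, from plant import env, cams, finder gives the robot as it stands.
- The arm moves only by the tool play_rows, never from a script. Its arguments are lists of equal length, an entry for each row: "fingers": the opening, from 0 (shut) to 1 (fully open); "linear": the shift along the tool's x, y, z in m, a list of three; "roll": the turn about the tool's z in degrees. A call has 1 to 20 rows; each row is the pose to reach, as a shift and turn from the pose commanded when the call began, along the tool's axes at that moment; what a row does not reach only later rows make up. A row lasts 1/12 s, in which the tool goes at most 41.7 mm and 7.16 degrees, less where a joint would pass 70% of its speed; a pose out of reach is approached as far as the arm can. A call with a gripper value outside its range is refused whole. The fingers move at their own pace and stop on an object; "force" is the grip in N (left out, the last holds). Time passes only in rows, so rows that repeat a pose let the fingers close. It gives the time, the measured TCP pose, the force and the opening at its end, in the units of the state.
- env.get_obs(): the state, without advancing time (a new reading comes with each control period).
- cams.get_image(name): name is "scene" or "top"; returns the picture (400x640x3 uint8, blue, green, red); there is no depth.
- cams.camera_info(name): a dict with "camera_matrix" (3x3 intrinsics, pixels), "dist" ([k1, k2, p1, p2, k3] as OpenCV has them; the pictures are not rectified), "world_from_camera" (4x4, takes a point from camera to world coordinates). Camera axes: x right, y up, looking along -z (the intrinsics and any distortion apply to the point x, -y, -z); pixel columns grow to the right and rows downward; lengths in mm; the calibration is good to about 2 mm. A picture is of the moment at which its call begins. camera_info takes no time and is no camera call.
- env.hand_in(): hands the job in, once; it reports no verdict.
Trained networks look in the newest picture that a camera, given by its name, has taken for a name from the list of things; names that differ only in an ending like _2 or _b are one class to them, and where a whole thing is asked for, a point or a joint stands for the part that bears it (a point fixed in the world has none). Each returns a list of dicts, best first, with "conf" (0 to 1); they miss things now and then, are a little off and sometimes report something else, mostly with a low value. They report only what shows in the picture. A call takes as long as a camera call.
- finder.spot_in(camera, name): "extent" ([left, top, right, bottom] in pixels, round what is visible of it).
- finder.silhouettes(camera, name): "region" (400x640 bool, what is visible of it) and "extent" ([left, top, right, bottom] in pixels, round what is visible of it).
- finder.tip_of(camera, name): "position" ([column, row] in pixels: a listed point, or the origin of a listed thing).
The state is a dict: "time_s": time; "joint_positions": joint angles; "dq": joint speeds; "joint_torque": joint torques, N m; "tcp_pos": TCP position; "orientation": TCP orientation; "force": force on the tool from outside, world axes, zero at the start; "torque": the same for the moment, N m; "opening": finger opening in mm.
Only numpy, scipy, OpenCV 4.12 (cv2) and the standard library are available. Lean on these libraries where they do the work, as an engineer would, in place of code of your own. Each camera call takes 0.05 s, during which the arm holds its last target.

TASK

Open the small grey steel cabinet on the table: lift the paddle handle on its door only until you feel it come up against its stop, so that the hidden pawl is withdrawn, and with the paddle still lifted swing the door open to about a right angle, then let go. Never force the latch, neither by heaving on the paddle at its stop nor by pulling on the door while the pawl still holds, and leave the other things on the table alone.

Things in the scene. Friction and masses are not known exactly. Their poses are not given: they have to be found in the camera images.
- cabinet: Small cabinet of plain grey painted steel, 150 mm deep, 180 mm wide, 190 mm high, bolted to the table. Origin: centre of its underside. x axis: from its front (door side) to its back, y axis: to its left seen from the front, towards the hinge, z up. The outer face of the shut door lies at x = -86 mm.
- door (a joint): Angle of the door (rad): 0 shut, grows as it swings open towards the robot about the upright hinge at its left edge (clockwise seen from above), limit 2.2. Slight hinge friction: it stays where it is left. Beyond about 0.25 rad the pawl is clear of its keeper, and the paddle's felt stop is gone.
- door_hinge (a point): Point on the door's upright hinge line (outer face of the door, left edge), 135 mm above the table, level with the paddle's pin. Its axes turn with the door: x from the door's outer face inwards, y along the door from the free edge to the hinge, z up. The door is 10 mm thick and 175 mm wide.
- paddle_pivot (a point): Centre of the level pin on which the paddle turns, on the door: 12 mm out from the door's outer face, 125 mm from the hinge line, 135 mm above the table. Same axes as door_hinge; the pin lies along y.
- paddle_grip (a point): Centre of the grip bar at the paddle's free end, 55 mm from the pin: a round cross bar along y, 14 mm thick and 30 mm long over its domed ends, on a flat shank 20 mm wide that sticks out level from the door at rest. Pinched from above across the two domed ends it can pivot between the fingers. Nothing is below it. Axes turn with the paddle: x along the shank towards the door, y along the pin.
- paddle (a joint): Angle of the paddle (rad): 0 at rest, level; grows as its free end is lifted in an arc about the pin. A spring returns it: 1 N at the grip point at rest, 2.5 N at most. The lift that frees the pawl is unknown and differs each time, 0.18 to 0.60 rad; about 0.09 rad (5 mm at the grip point) further comes the felt, cushioned stop, several N per mm there. The bar creeps a little in a pinch.
- pawl: Hidden pawl behind the door, rigid with the paddle; origin on the paddle's pin. Its 26 mm cross pin, 38 mm behind and 12 mm above the paddle's pin, hooks behind a keeper in the cabinet (set at an unknown height) and sinks below it as the paddle is lifted; then it meets the keeper's lower jaw, the stop. Bends if loaded with over 18 N. Hooked, it lets the door move about 2 mm at the paddle.
- glue_bottle: Bystander: white glue bottle with a red nozzle, 45 mm across, 131 mm high, standing to the right of the cabinet. Origin: centre of its underside.
- tape_roll: Bystander: roll of masking tape lying flat, 105 mm across, 25 mm high, on the side table to the left of the cabinet. Origin: centre of its underside.
- jar_lid: Bystander: white jar lid lying upside down, 58 mm across, 14 mm high, on the table in front and to the right of the cabinet. Origin: centre of its underside.

How it is judged:
By the outcome, as a careful person would: the job done as asked, in the order asked, and still so for the second after the job is handed in, with the robot touching nothing.
It also fails if it takes over 61 s, if anything falls off the work surface, if the arm or the gripper's body presses on something with over 40 N, if the wrist force passes 120 N, or if a joint passes its speed limit or range.

## Working session

There is one attempt and no reset: what is moved stays moved. The work goes in short steps, Python scripts to look and compute and a tool call to move; the robot and the scene stay as the last step left them, time stands still between calls to the robot, and variables do not carry over. Pictures are saved under pics/ and viewed, and the job is handed in when it is done.

Besides the shell and the picture viewer there is one more tool, called after "Call:" by a JSON object that holds its "api" and its "payload". play_rows: Moves the arm, as the interface text tells. Its arguments: {"type":"object","properties":{"fingers":{"type":"array","items":{"type":"number"}},"linear":{"type":"array","items":{"type":"array","items":{"type":"number"}}},"roll":{"type":"array","items":{"type":"number"}},"force":{"type":"number"}},"required":["fingers","linear","roll"]}

```bash
ls; mkdir -p pics
cat > h.py <<'E'
import numpy as np, cv2
from plant import env, cams, finder
from scipy.spatial.transform import Rotation as R
E
python3 - <<'E'
from h import *
o=env.get_obs()
for k,v in o.items(): print(k,np.round(v,4) )
for n in("scene","top"):
    im=cams.get_image(n); cv2.imwrite(f"pics/{n}0.png",im)
    i=cams.camera_info(n); print(n,np.round(i["camera_matrix"],1).tolist(),i["dist"],np.round(i["world_from_camera"],3).tolist())
    for t in("door_hinge","paddle_pivot","paddle_grip","cabinet","pawl","glue_bottle","jar_lid","tape_roll"):
        print(t,[(np.round(d["position"],1).tolist(),round(d["conf"],2)) for d in finder.tip_of(n,t)[:2]])
print(env.get_obs()["time_s"])
E
```

```text
pics
time_s 0.0
joint_positions [-8.0530e-01  4.0800e-02  8.3800e-02 -4.0000e-04 -1.6155e+00 -3.3370e-01]
dq [ 0.0008 -0.0002  0.0006 -0.0018  0.0005  0.0009]
joint_torque [ 1.10000e-03 -3.68194e+01  3.47416e+01  6.93210e+00 -5.30000e-03
 -0.00000e+00]
tcp_pos [ 251.0531 -544.6024  230.2684]
orientation [-2.143e-01  9.768e-01  8.000e-04 -3.000e-04]
force [ 0.1688  0.691  -0.335 ]
torque [-0.0003  0.0127  0.0183]
opening 85.1121
scene [[398.1, 0.0, 320.7], [0.0, 398.1, 201.7], [0.0, 0.0, 1.0]] [-0.02468764  0.          0.          0.          0.        ] [[-0.896, 0.29, -0.337, 189.313], [-0.444, -0.593, 0.672, 800.31], [-0.005, 0.751, 0.66, 836.91], [0.0, 0.0, 0.0, 1.0]]
door_hinge [([288.6, 197.7], 0.57)]
paddle_pivot [([321.5, 175.2], 0.83)]
paddle_grip [([336.6, 183.7], 0.49)]
cabinet [([289.6, 205.2], 0.58)]
pawl []
glue_bottle [([358.6, 161.8], 0.63)]
jar_lid [([400.6, 181.1], 0.46)]
tape_roll []
top [[375.5, 0.0, 317.6], [0.0, 375.5, 200.5], [0.0, 0.0, 1.0]] [-0.03949386  0.          0.          0.          0.        ] [[0.006, 0.996, -0.085, 447.431], [-1.0, 0.006, 0.0, 65.597], [0.001, 0.085, 0.996, 1126.038], [0.0, 0.0, 0.0, 1.0]]
door_hinge [([305.3, 162.5], 0.69)]
paddle_pivot [([349.3, 174.0], 0.57)]
paddle_grip [([343.7, 198.7], 0.68)]
cabinet [([339.0, 146.6], 0.93)]
pawl []
glue_bottle [([433.2, 185.9], 0.75), ([344.2, 199.1], 0.21)]
jar_lid [([426.3, 248.3], 0.84)]
tape_roll [([203.1, 170.8], 0.85)]
0.9
```

View pics/scene0.png

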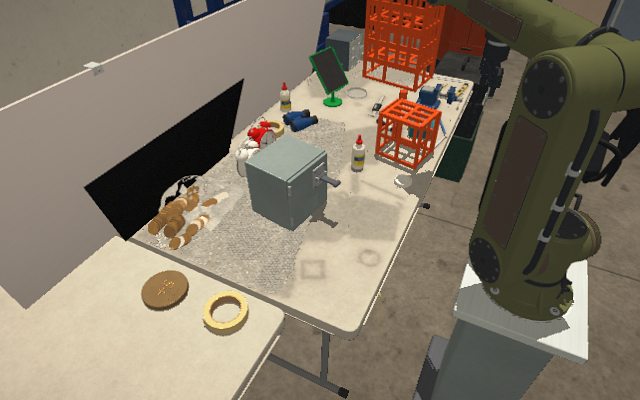

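View pics/top0.png

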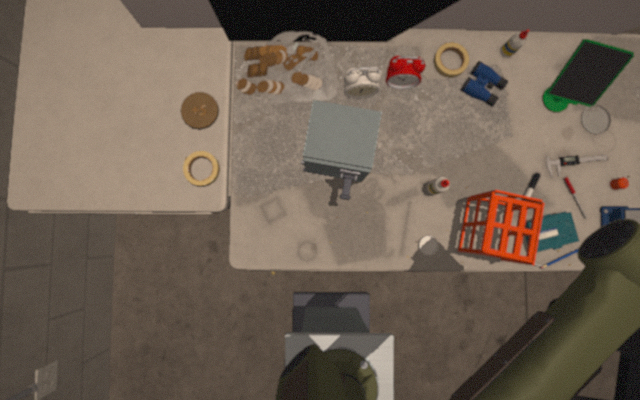

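```bash
cat >> h.py <<'E'
def ray(n,px):
    i=cams.camera_info(n);K=np.array(i["camera_matrix"]);T=np.array(i["world_from_camera"])
    u=cv2.undistortPoints(np.array([[px]],float),K,np.array(i["dist"]))[0,0]
    d=T[:3,:3]@np.array([u[0],-u[1],-1]); return T[:3,3],d/np.linalg.norm(d)
def atz(n,px,z):
    c,d=ray(n,px); return c+d*(z-c[2])/d[2]
def tri(ps):
    A=0;b=0
    for n,p in ps:
        c,d=ray(n,p);M=np.eye(3)-np.outer(d,d);A=A+M;b=b+M@c
    return np.linalg.solve(A,b)
def proj(n,P):
    i=cams.camera_info(n);K=np.array(i["camera_matrix"]);T=np.array(i["world_from_camera"])
    c=(np.linalg.inv(T)@np.append(P,1))[:3]; c=c*[1,-1,-1]
    return cv2.projectPoints(c.reshape(1,1,3),np.zeros(3),np.zeros(3),K,np.array(i["dist"]))[0].ravel()
E
python3 - <<'E'
from h import *
D={"hinge":((288.6,197.7),(305.3,162.5)),"pivot":((321.5,175.2),(349.3,174.0)),"grip":((336.6,183.7),(343.7,198.7))}
for k,(a,b) in D.items():
    print(k,"tri",tri([("scene",a),("top",b)]).round(1),"s135",atz("scene",a,135).round(1),"t135",atz("top",b,135).round(1))
for n in("scene","top"):
    im=cv2.imread(f"pics/{n}0.png"); c=im[120:240,240:420] if n=="top" else im[120:240,230:410]
    cv2.imwrite(f"pics/{n}0z.png",cv2.resize(c,None,fx=4.4,fy=4.4,interpolation=cv2.INTER_CUBIC))
E
```

```text
hinge tri [637.1  99.5 125.6] s135 [632.8 109.1 135. ] t135 [633.7  98.5 135. ]
pivot tri [600.8 -20.3 133.7] s135 [597.  -19.4 135. ] t135 [603.4 -19.1 135. ]
grip tri [539.2  -3.3 135.1] s135 [541.4  -2.8 135. ] t135 [537.2  -4.1 135. ]
```

View pics/scene0z.png

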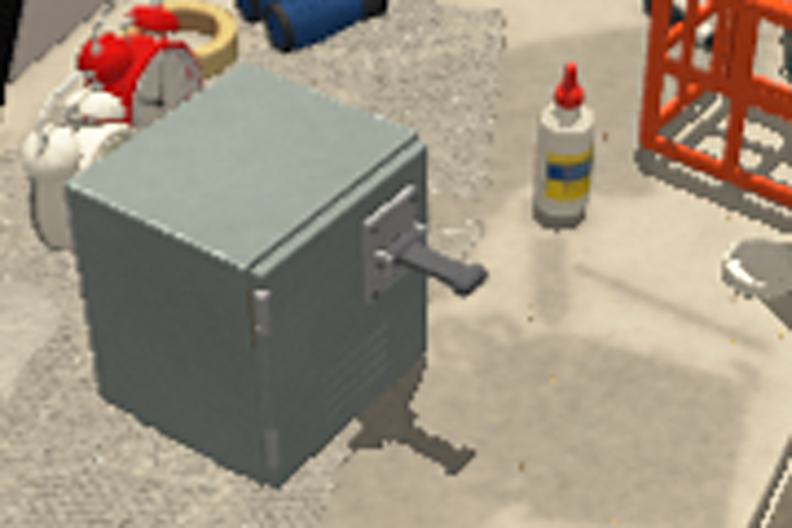

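View pics/top0z.png

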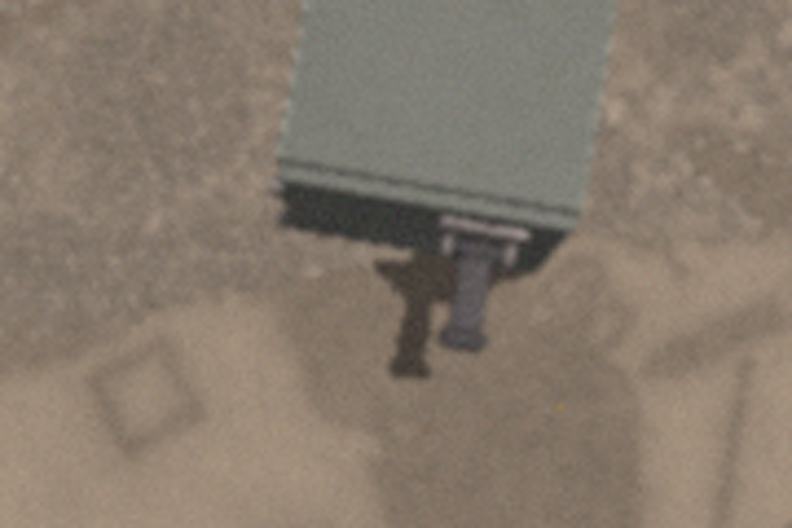

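Run:
```python
from h import *
for n in("scene","top"):
    for t in ("cabinet","paddle","door"):
        for d in finder.silhouettes(n,t)[:2]:
            m=d["region"].astype(np.uint8); 
            c=max(cv2.findContours(m,0,2)[0],key=cv2.contourArea)
            print(n,t,round(d["conf"],2),np.round(d["extent"],0),m.sum(),cv2.approxPolyDP(c,2.5,True)[:,0].tolist())
```

```text
scene cabinet 0.64 [244. 132. 341. 229.] 6052 [[284, 134], [247, 159], [244, 168], [252, 209], [292, 230], [325, 201], [326, 185], [336, 186], [339, 181], [326, 174], [327, 154], [324, 149]]
scene cabinet 0.58 [393. 176. 412. 192.] 204 [[395, 177], [394, 182], [404, 188], [411, 183], [407, 175]]
scene paddle 0.64 [320. 174. 345. 187.] 159 [[318, 176], [333, 186], [341, 182], [323, 173]]
scene paddle 0.25 [289. 152. 339. 230.] 2023 [[325, 152], [288, 181], [291, 229], [326, 200], [327, 183], [336, 185], [339, 182], [326, 175]]
scene door 0.79 [288. 152. 341. 231.] 2085 [[325, 152], [287, 182], [291, 229], [326, 199], [327, 183], [336, 186], [340, 182], [327, 176]]
top cabinet 0.8 [303.  98. 378. 200.] 5222 [[314, 100], [303, 151], [303, 169], [342, 179], [340, 196], [349, 199], [350, 183], [361, 181], [372, 167], [379, 113]]
top cabinet 0.25 [341. 174. 353. 201.] 215 [[345, 174], [340, 197], [349, 199], [353, 176]]
top paddle 0.7 [343. 174. 354. 199.] 190 [[351, 175], [344, 175], [342, 198], [349, 198]]
top door 0.81 [300. 158. 372. 201.] 1139 [[301, 161], [303, 171], [342, 178], [344, 183], [340, 197], [349, 198], [350, 182], [361, 181], [370, 171], [368, 168], [306, 157]]
```

```bash
cat >> h.py <<'E'
def cab2w(p,q):  # p: x,y,yaw of cabinet frame; yaw=0: cab x along world x
    c,s=np.cos(p[2]),np.sin(p[2]); return np.array([p[0]+c*q[0]-s*q[1],p[1]+s*q[0]+c*q[1],q[2]])
E
python3 - <<'E'
from h import *
from scipy.optimize import least_squares
tz=lambda a,b:(240+a/4.4,120+b/4.4)
sz=lambda a,b:(230+a/4.4,120+b/4.4)
hy=90 # hinge y
obs=[("top",tz(282,180),(-86,88,190)),("top",tz(577,228),(-86,-88,190)),("top",tz(464,338),(-153,None,137)),
("top",(314,100),(75,90,190)),("top",(379.5,112),(75,-90,190)),
("scene",sz(250,268),(-75,90,190)),("scene",sz(68,186),(75,90,190)),("scene",sz(250,65),(75,-90,190)),
("scene",sz(256,278),(-86,88,190)),("scene",sz(427,150),(-86,-88,190)),("scene",sz(278,487),(-86,88,0)),("scene",sz(475,278),(-153,None,135))]
def f(p,full=False):
    r=[]
    for n,px,q in obs:
        q=[q[0],p[3] if q[1] is None else q[1],q[2]]
        r.append(proj(n,cab2w(p,q))-px)
    return np.array(r) if full else np.ravel(r)
s=least_squares(f,[700,10,-.2,-35],loss="soft_l1")
print(s.x); print(f(s.x,True).round(1))
print("grip",cab2w(s.x,[-153,s.x[3],135]),"pivot",cab2w(s.x,[-98,s.x[3],135]),"hinge",cab2w(s.x,[-86,88,135]))
o=env.get_obs();print(o["time_s"],R.from_quat(o["orientation"]).as_matrix().round(4).tolist(),o["tcp_pos"])
E
```

```text
[ 6.97697239e+02  4.27412643e+00 -1.66877293e-01 -3.84210346e+01]
[[-2.2 -0. ]
 [-0.5  0.9]
 [-0.2  0.6]
 [-1.9 -0.2]
 [ 1.8 -0.3]
 [-0.7 -0.5]
 [-0.7 -1.2]
 [-0.8 -1.6]
 [ 1.7 -1.7]
 [ 1.5 -3.4]
 [ 0.3  1.7]
 [-0.2 -0.5]]
grip [540.44079329  -8.19928647 135.        ] pivot [594.67674801 -17.33499748 135.        ] hinge [627.50906609 105.33658392 135.        ]
1.2 [[-0.9082, -0.4185, -0.0001], [-0.4185, 0.9082, 0.0001], [0.0, 0.0002, -1.0]] [ 251.10461588 -544.8790887   231.2422488 ]
```

Call:
{"api": "play_rows", "payload": {"fingers": [1,1,1,1,1,1,1,1,1,1,1,1,1,1,1,1,1,1,1,1], "linear": [[0,0,-0.04],[0,0,-0.08],[-0.02,0.015,-0.1],[-0.05,0.037,-0.1],[-0.08,0.06,-0.1],[-0.11,0.083,-0.1],[-0.14,0.105,-0.1],[-0.17,0.128,-0.1],[-0.2,0.15,-0.1],[-0.23,0.173,-0.1],[-0.26,0.195,-0.1],[-0.29,0.218,-0.1],[-0.32,0.24,-0.1],[-0.35,0.263,-0.1],[-0.38,0.286,-0.1],[-0.41,0.308,-0.1],[-0.44,0.33,-0.1],[-0.47,0.353,-0.1],[-0.487,0.366,-0.1],[-0.487,0.366,-0.1]], "roll": [-7,-14,-21,-28,-35,-42,-49,-56,-63,-70,-77,-84,-91,-98,-105,-112,-119,-126,-133,-140]}}

```text
time_s: 2.87
tcp_pos: [541.4, -5.0, 329.5]
orientation: [0.992, -0.128, -0.001, 0.0]
force: [0.8, -0.8, -0.8]
opening: 85.1
```

```bash
cat >> h.py <<'E'
def st():
    o=env.get_obs(); M=R.from_quat(o["orientation"]).as_matrix()
    print("t",round(o["time_s"],2),"tcp",np.round(o["tcp_pos"],1),"F",np.round(o["force"],1),"T",np.round(o["torque"],2),"op",round(o["opening"],1),"yawY",round(np.degrees(np.arctan2(M[1,1],M[0,1])),2),"j",np.round(o["joint_positions"],2)); return o,M
E
python3 - <<'E'
from h import *
o,M=st()
d=np.array([540.4,-8.2,200])-o["tcp_pos"]; print("tool shift",(M.T@d).round(1))
for n in("scene","top"): cv2.imwrite(f"pics/{n}1.png",cams.get_image(n))
E
```

```text
t 2.87 tcp [541.4  -5.  329.5] F [ 0.8 -0.8 -0.8] T [-0.08  0.01  0.03] op 85.1 yawY -104.69 j [ 0.36 -0.08  0.15 -0.   -1.8   0.95]
tool shift [1.000e-01 3.300e+00 1.295e+02]
```

Run:
```python
from h import *
o,M=st()
im=cv2.imread("pics/top1.png")[90:250,230:430]; cv2.imwrite("pics/top1z.png",cv2.resize(im,None,fx=3.75,fy=3.75,interpolation=cv2.INTER_CUBIC))
```

```text
t 2.97 tcp [540.5  -7.7 330.8] F [-0.7 -0.3 -0.3] T [-0.01  0.02 -0.  ] op 85.3 yawY -105.09 j [ 0.36 -0.08  0.15 -0.   -1.8   0.95]
```

View pics/scene1.png

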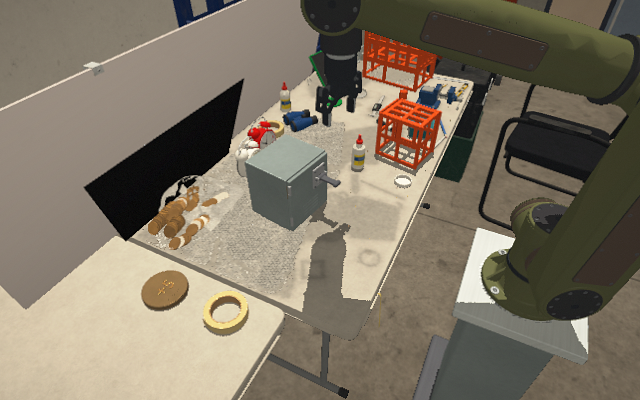

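View pics/top1z.png

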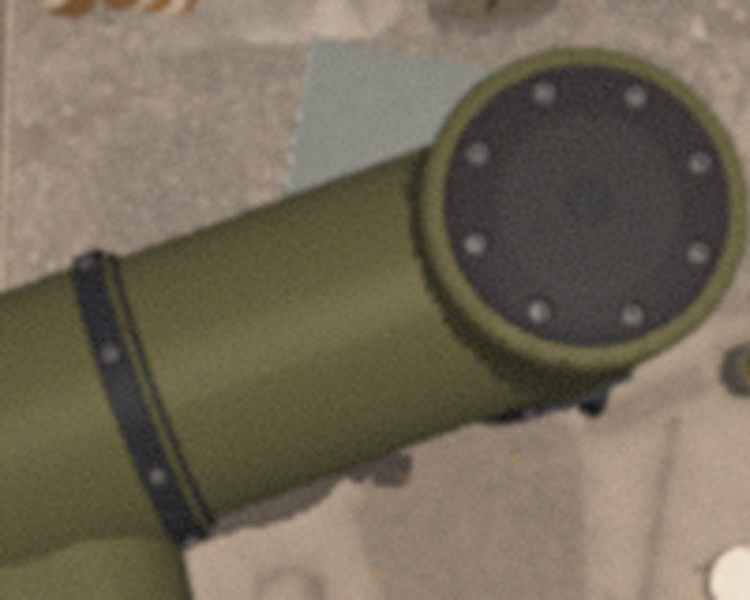

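Run:
```python
from h import *
for z in range(330,640,40): print(z,proj("scene",np.array([540.5,-7.7,z])).round(0))
```

```text
330 [339. 122.]
370 [340. 107.]
410 [340.  92.]
450 [341.  76.]
490 [341.  59.]
530 [342.  41.]
570 [342.  22.]
610 [343.   2.]
```

Call:
{"api": "play_rows", "payload": {"fingers": [1,1,1,1,1,1,1,1], "linear": [[0,0,0.03],[0,0,0.06],[0,0,0.09],[0,0,0.12],[0,0,0.15],[0,0,0.172],[0,0,0.172],[0,0,0.172]], "roll": [-2,-4,-5.7,-5.7,-5.7,-5.7,-5.7,-5.7]}}

```text
time_s: 3.63
tcp_pos: [539.8, -9.6, 159.4]
orientation: [0.996, -0.085, -0.0, 0.0]
force: [-0.3, -0.8, 1.4]
opening: 85.5
```

Run:
```python
from h import *
o,M=st()
im=cams.get_image("scene")
im=im[90:230,260:440]; cv2.imwrite("pics/s2.png",cv2.resize(im,None,fx=4.2,fy=4.2,interpolation=cv2.INTER_CUBIC))
```

```text
t 3.63 tcp [539.8  -9.6 159.4] F [-0.3 -0.8  1.4] T [-0.01 -0.02 -0.02] op 85.5 yawY -99.76 j [ 0.36 -0.12 -0.2   0.   -1.49  1.05]
```

View pics/s2.png

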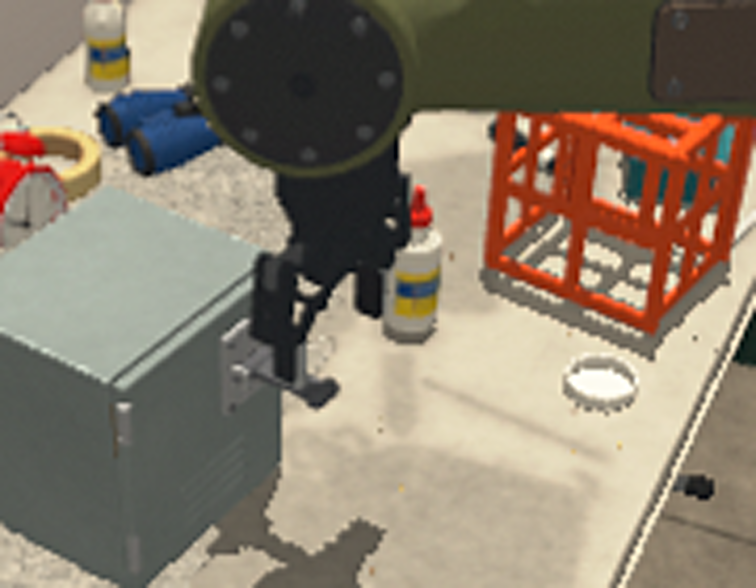

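Run:
```python
from h import *
f=lambda P:((proj("scene",np.array(P))-[260,90])*4.2).round(0)
for s in(43,-43): print(f([539.8+s*.166,-9.6+s*.986,172]))
print("bar", f([540.4,-8.2,135]), [f([540.4+s*.166,-8.2+s*.986,135]) for s in(15,-15)])
```

```text
[292. 377.]
[365. 313.]
bar [326. 389.] [array([314., 401.]), array([339., 378.])]
```

Call:
{"api": "play_rows", "payload": {"fingers": [1,1,1,1,0.8,0.6,0.5,0.45,0.42,0.42], "linear": [[0,0,0.02],[0,0,0.04],[0,0,0.046],[0,0,0.046],[0,0,0.046],[0,0,0.046],[0,0,0.046],[0,0,0.046],[0,0,0.046],[0,0,0.046]], "roll": [0,0,0,0,0,0,0,0,0,0], "force": 30}}

```text
time_s: 4.52
tcp_pos: [540.4, -8.7, 113.6]
orientation: [0.997, -0.083, 0.0, -0.0]
force: [0.4, 0.1, -0.2]
opening: 35.6
```

Run:
```python
from h import *
o,M=st()
im=cams.get_image("scene")
im=im[120:210,290:390]; cv2.imwrite("pics/s3.png",cv2.resize(im,None,fx=6.5,fy=6.5,interpolation=cv2.INTER_CUBIC))
st()
```

```text
t 4.52 tcp [540.4  -8.7 113.6] F [ 0.4  0.1 -0.2] T [-0.03  0.04  0.03] op 35.6 yawY -99.56 j [ 0.36 -0.1  -0.27  0.   -1.4   1.05]
t 4.57 tcp [540.3  -8.6 113.5] F [ 0.4  0.7 -1.1] T [-0.02 -0.   -0.03] op 35.5 yawY -99.56 j [ 0.36 -0.1  -0.27 -0.   -1.4   1.05]
```

View pics/s3.png

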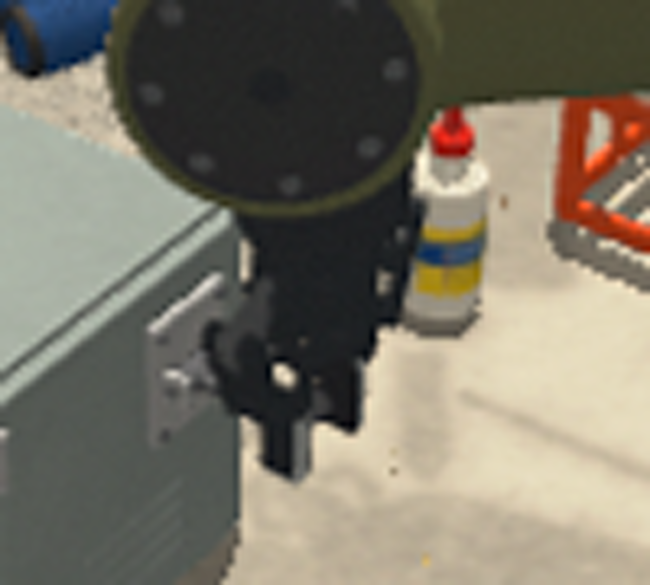

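Call:
{"api": "play_rows", "payload": {"fingers": [0.36,0.33,0.3,0.25,0.2,0.2], "linear": [[0,0,0],[0,0,0],[0,0,0],[0,0,0],[0,0,0],[0,0,0]], "roll": [0,0,0,0,0,0], "force": 30}}

```text
time_s: 5.07
tcp_pos: [540.9, -6.0, 113.9]
orientation: [0.997, -0.082, 0.001, -0.002]
force: [-0.9, 10.0, 2.5]
opening: 27.7
```

```bash
python3 -c "
from h import *
st()"
```

```text
t 5.07 tcp [540.9  -6.  113.9] F [-0.9 10.   2.5] T [3.38 0.38 0.1 ] op 27.7 yawY -99.45 j [ 0.36 -0.1  -0.27 -0.   -1.4   1.05]
```

Call:
{"api": "play_rows", "payload": {"fingers": [0.2,0.2,0.2,0.2], "linear": [[0,-0.0015,0],[0,-0.003,0],[0,-0.003,0],[0,-0.003,0]], "roll": [0,0,0,0]}}

```text
time_s: 5.4
tcp_pos: [540.9, -5.8, 113.8]
orientation: [0.997, -0.083, 0.0, 0.0]
force: [-2.0, 0.6, 4.8]
opening: 27.4
```

Run:
```python
from h import *
o,M=st()
im=cams.get_image("scene")
im=im[120:210,290:390]; cv2.imwrite("pics/s4.png",cv2.resize(im,None,fx=6.5,fy=6.5,interpolation=cv2.INTER_CUBIC))
st()
```

```text
t 5.4 tcp [540.9  -5.8 113.8] F [-2.   0.6  4.8] T [0.5  0.56 0.09] op 27.4 yawY -99.56 j [ 0.36 -0.1  -0.27  0.   -1.4   1.04]
t 5.45 tcp [540.9  -5.8 113.8] F [-2.   0.9  5. ] T [0.47 0.59 0.06] op 27.6 yawY -99.56 j [ 0.36 -0.1  -0.27  0.   -1.4   1.04]
```

View pics/s4.png

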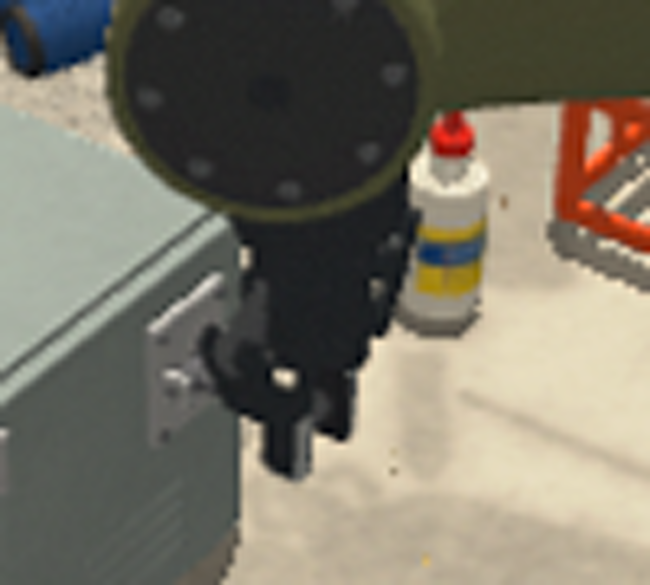

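Call:
{"api": "play_rows", "payload": {"fingers": [0.2,0.2,0.2,0.2,0.2,0.2,0.2,0.2], "linear": [[0.0001,0,-0.002],[0.0002,0,-0.004],[0.0003,0,-0.006],[0.0006,0,-0.008],[0.0009,0,-0.01],[0.0013,0,-0.012],[0.0013,0,-0.012],[0.0013,0,-0.012]], "roll": [0,0,0,0,0,0,0,0]}}

```text
time_s: 6.12
tcp_pos: [541.9, -6.0, 125.2]
orientation: [0.997, -0.083, -0.0, 0.0]
force: [0.2, 1.7, -2.6]
opening: 27.2
```

Run:
```python
from h import *
o,M=st()
im=cams.get_image("scene")
im=im[120:210,290:390]; cv2.imwrite("pics/s5.png",cv2.resize(im,None,fx=6.5,fy=6.5,interpolation=cv2.INTER_CUBIC))
```

```text
t 6.12 tcp [541.9  -6.  125.2] F [ 0.2  1.7 -2.6] T [0.37 0.2  0.04] op 27.2 yawY -99.56 j [ 0.36 -0.1  -0.25 -0.   -1.43  1.04]
```

View pics/s5.png

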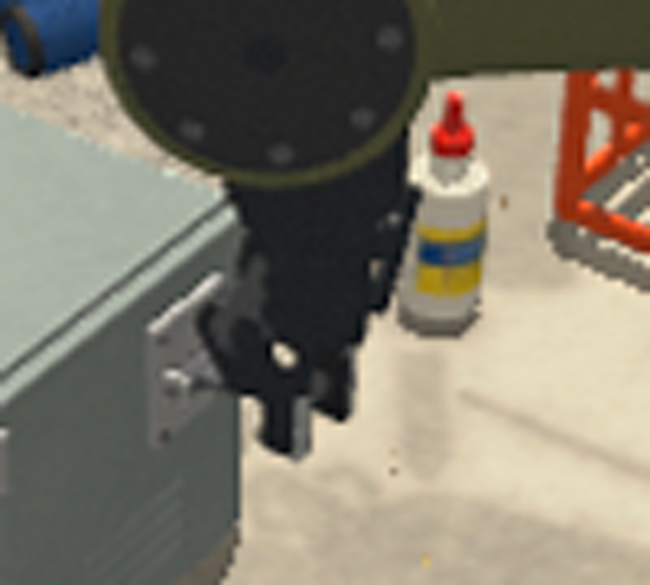

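Call:
{"api": "play_rows", "payload": {"fingers": [0.2,0.2,0.2,0.2], "linear": [[0.0003,0,-0.001],[0.0005,0,-0.002],[0.0005,0,-0.002],[0.0005,0,-0.002]], "roll": [0,0,0,0]}}

```text
time_s: 6.5
tcp_pos: [542.4, -6.1, 127.4]
orientation: [0.997, -0.083, -0.0, 0.0]
force: [-0.6, 1.2, -0.9]
opening: 27.3
```

```bash
python3 -c "
from h import *
st()"
```

```text
t 6.5 tcp [542.4  -6.1 127.4] F [-0.6  1.2 -0.9] T [ 0.35  0.35 -0.05] op 27.3 yawY -99.56 j [ 0.36 -0.1  -0.24 -0.   -1.43  1.04]
```

Call:
{"api": "play_rows", "payload": {"fingers": [0.2,0.2,0.2], "linear": [[0.0003,0,-0.001],[0.0003,0,-0.001],[0.0003,0,-0.001]], "roll": [0,0,0]}}

```text
time_s: 6.75
tcp_pos: [542.7, -6.1, 128.3]
orientation: [0.997, -0.083, -0.0, 0.0]
force: [-1.3, 1.3, -2.7]
opening: 27.2
```

Call:
{"api": "play_rows", "payload": {"fingers": [0.2,0.2,0.2], "linear": [[0.0003,0,-0.001],[0.0003,0,-0.001],[0.0003,0,-0.001]], "roll": [0,0,0]}}

```text
time_s: 7.0
tcp_pos: [543.1, -6.2, 129.4]
orientation: [0.997, -0.083, -0.0, 0.0]
force: [-0.7, 0.5, -1.8]
opening: 27.2
```

Call:
{"api": "play_rows", "payload": {"fingers": [0.2,0.2,0.2], "linear": [[0.0003,0,-0.001],[0.0003,0,-0.001],[0.0003,0,-0.001]], "roll": [0,0,0]}}

```text
time_s: 7.25
tcp_pos: [543.3, -6.2, 130.3]
orientation: [0.997, -0.083, -0.0, 0.0]
force: [-1.5, -0.3, -3.0]
opening: 27.6
```

Call:
{"api": "play_rows", "payload": {"fingers": [0.2,0.2,0.2], "linear": [[0.0004,0,-0.001],[0.0004,0,-0.001],[0.0004,0,-0.001]], "roll": [0,0,0]}}

```text
time_s: 7.5
tcp_pos: [543.8, -6.3, 131.4]
orientation: [0.997, -0.083, -0.0, 0.0]
force: [-2.8, 0.6, -2.4]
opening: 27.0
```

Call:
{"api": "play_rows", "payload": {"fingers": [0.2,0.2,0.2], "linear": [[0.0004,0,-0.001],[0.0004,0,-0.001],[0.0004,0,-0.001]], "roll": [0,0,0]}}

```text
time_s: 7.75
tcp_pos: [544.2, -6.4, 132.4]
orientation: [0.997, -0.083, -0.0, 0.0]
force: [-3.1, 0.4, -1.9]
opening: 27.4
```

Call:
{"api": "play_rows", "payload": {"fingers": [0.2,0.2,0.2], "linear": [[0.0004,0,-0.001],[0.0004,0,-0.001],[0.0004,0,-0.001]], "roll": [0,0,0]}}

```text
time_s: 8.0
tcp_pos: [544.6, -6.4, 133.4]
orientation: [0.997, -0.083, -0.0, 0.0]
force: [-2.0, -0.5, -2.2]
opening: 27.6
```

```bash
python3 -c "
from h import *
st();im=cams.get_image('scene')
im=im[120:210,290:390]; cv2.imwrite('pics/s6.png',cv2.resize(im,None,fx=6.5,fy=6.5,interpolation=cv2.INTER_CUBIC));st()"
```

```text
t 8.0 tcp [544.6  -6.4 133.4] F [-2.  -0.5 -2.2] T [-0.06  0.95 -0.05] op 27.6 yawY -99.56 j [ 0.36 -0.1  -0.23 -0.   -1.44  1.05]
t 8.05 tcp [544.6  -6.4 133.3] F [-2.3  0.6 -2.2] T [-0.06  0.92 -0.02] op 27.3 yawY -99.57 j [ 0.36 -0.1  -0.23  0.   -1.44  1.05]
```

View pics/s6.png

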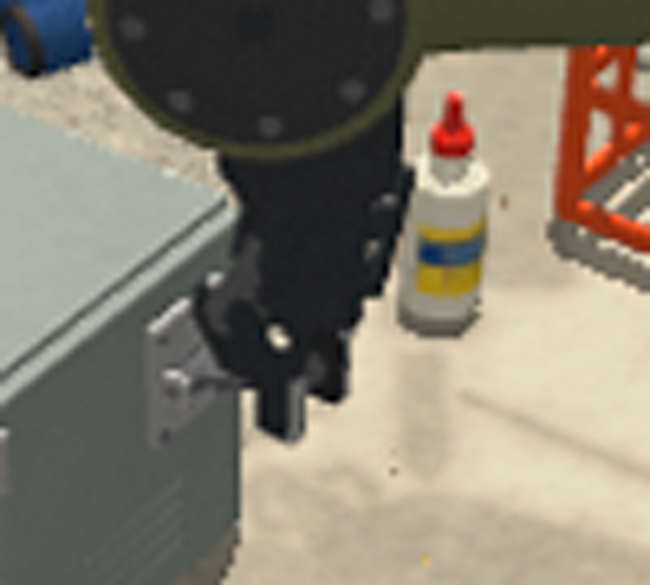

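Call:
{"api": "play_rows", "payload": {"fingers": [0.2,0.2,0.2], "linear": [[0.0002,0,-0.001],[0.0002,0,-0.001],[0.0002,0,-0.001]], "roll": [0,0,0]}}

```text
time_s: 8.3
tcp_pos: [545.0, -6.5, 134.5]
orientation: [0.997, -0.083, 0.0, 0.0]
force: [-0.7, -1.1, -2.7]
opening: 27.5
```

Call:
{"api": "play_rows", "payload": {"fingers": [0.2,0.2,0.2], "linear": [[0.0003,0,-0.001],[0.0003,0,-0.001],[0.0003,0,-0.001]], "roll": [0,0,0]}}

```text
time_s: 8.55
tcp_pos: [545.3, -6.5, 135.4]
orientation: [0.997, -0.083, 0.0, -0.0]
force: [0.1, -0.9, -3.9]
opening: 27.4
```

Call:
{"api": "play_rows", "payload": {"fingers": [0.2,0.2,0.2], "linear": [[0.0004,0,-0.001],[0.0004,0,-0.001],[0.0004,0,-0.001]], "roll": [0,0,0]}}

```text
time_s: 8.8
tcp_pos: [545.6, -6.5, 136.4]
orientation: [0.997, -0.083, 0.0, -0.0]
force: [0.5, -1.3, -3.6]
opening: 27.2
```

Call:
{"api": "play_rows", "payload": {"fingers": [0.2,0.2,0.2], "linear": [[0.0006,0,-0.001],[0.0006,0,-0.001],[0.0006,0,-0.001]], "roll": [0,0,0]}}

```text
time_s: 9.05
tcp_pos: [546.0, -6.6, 137.3]
orientation: [0.997, -0.083, -0.0, -0.0]
force: [-0.7, -0.7, -3.3]
opening: 27.7
```

Call:
{"api": "play_rows", "payload": {"fingers": [0.2,0.2,0.2], "linear": [[0.0005,0,-0.001],[0.0005,0,-0.001],[0.0005,0,-0.001]], "roll": [0,0,0]}}

```text
time_s: 9.3
tcp_pos: [546.6, -6.7, 138.4]
orientation: [0.997, -0.083, -0.0, -0.0]
force: [-0.5, -0.9, -3.9]
opening: 27.5
```

Call:
{"api": "play_rows", "payload": {"fingers": [0.2,0.2,0.2], "linear": [[0.0005,0,-0.001],[0.0005,0,-0.001],[0.0005,0,-0.001]], "roll": [0,0,0]}}

```text
time_s: 9.55
tcp_pos: [547.0, -6.8, 139.4]
orientation: [0.997, -0.083, -0.0, 0.0]
force: [-1.7, 0.3, -2.7]
opening: 27.4
```

Call:
{"api": "play_rows", "payload": {"fingers": [0.2,0.2,0.2], "linear": [[0.0005,0,-0.001],[0.0005,0,-0.001],[0.0005,0,-0.001]], "roll": [0,0,0]}}

```text
time_s: 9.8
tcp_pos: [547.6, -6.9, 140.4]
orientation: [0.997, -0.083, 0.0, -0.0]
force: [-1.4, -0.4, -3.2]
opening: 27.3
```

```bash
python3 -c "
from h import *
st();im=cams.get_image('scene')
im=im[120:210,290:390]; cv2.imwrite('pics/s7.png',cv2.resize(im,None,fx=6.5,fy=6.5,interpolation=cv2.INTER_CUBIC));st()"
```

```text
t 9.8 tcp [547.6  -6.9 140.4] F [-1.4 -0.4 -3.2] T [-0.22  0.47  0.02] op 27.3 yawY -99.56 j [ 0.35 -0.09 -0.21 -0.   -1.45  1.05]
t 9.85 tcp [547.6  -6.9 140.4] F [-0.4 -1.5 -2.4] T [-0.25  0.44  0.03] op 27.8 yawY -99.56 j [ 0.35 -0.09 -0.21 -0.   -1.45  1.05]
```

View pics/s7.png

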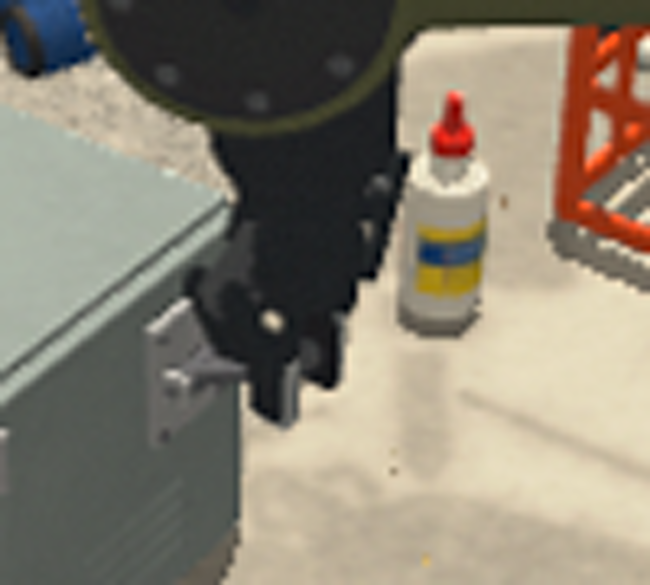

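Call:
{"api": "play_rows", "payload": {"fingers": [0.2,0.2,0.2], "linear": [[0.0005,0,-0.001],[0.0005,0,-0.001],[0.0005,0,-0.001]], "roll": [0,0,0]}}

```text
time_s: 10.1
tcp_pos: [548.2, -7.0, 141.4]
orientation: [0.997, -0.083, 0.0, -0.0]
force: [-1.3, -0.6, -2.9]
opening: 27.2
```

Call:
{"api": "play_rows", "payload": {"fingers": [0.2,0.2,0.2], "linear": [[0.0005,0,-0.001],[0.0005,0,-0.001],[0.0005,0,-0.001]], "roll": [0,0,0]}}

```text
time_s: 10.35
tcp_pos: [548.6, -7.1, 142.3]
orientation: [0.997, -0.083, 0.0, -0.0]
force: [0.1, -0.6, -3.0]
opening: 27.6
```

Call:
{"api": "play_rows", "payload": {"fingers": [0.2,0.2,0.2], "linear": [[0.0006,0,-0.001],[0.0006,0,-0.001],[0.0006,0,-0.001]], "roll": [0,0,0]}}

```text
time_s: 10.6
tcp_pos: [549.2, -7.2, 143.4]
orientation: [0.997, -0.083, 0.0, 0.0]
force: [-0.4, -2.0, -3.9]
opening: 27.7
```

Call:
{"api": "play_rows", "payload": {"fingers": [0.2,0.2,0.2], "linear": [[0.0006,0,-0.001],[0.0006,0,-0.001],[0.0006,0,-0.001]], "roll": [0,0,0]}}

```text
time_s: 10.85
tcp_pos: [549.8, -7.3, 144.4]
orientation: [0.997, -0.083, 0.0, -0.0]
force: [-0.6, -2.0, -3.3]
opening: 27.2
```

```bash
python3 -c "
from h import *
st();im=cams.get_image('scene')
im=im[140:210,290:380]; cv2.imwrite('pics/s8.png',cv2.resize(im,None,fx=8,fy=8,interpolation=cv2.INTER_CUBIC));st()"
```

```text
t 10.85 tcp [549.8  -7.3 144.4] F [-0.6 -2.  -3.3] T [-0.36  0.21  0.01] op 27.2 yawY -99.56 j [ 0.35 -0.09 -0.2   0.   -1.46  1.05]
t 10.9 tcp [549.8  -7.2 144.4] F [ 0.8 -1.2 -3.8] T [-0.42  0.24  0.02] op 27.6 yawY -99.56 j [ 0.35 -0.09 -0.2  -0.   -1.46  1.05]
```

View pics/s8.png

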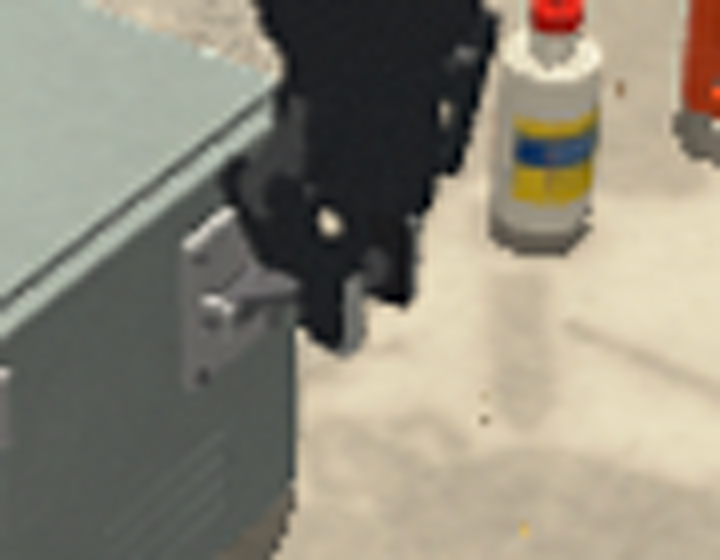

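Run:
```python
from h import *
p=[698.5,5.5,-.167]
f=lambda P:((proj("scene",np.array(P))-[290,140])*8).round(0)
for yy in(-27,-37): print("pin",f(cab2w(p,[-98,yy,135])))
for th in (0.2,.3,.4,.5,.6,.7):
    print(th,"mid edge",[f(cab2w(p,[-98-r*np.cos(th),-27,135+r*np.sin(th)])).tolist() for r in(30,55)], "bar",f(cab2w(p,[-98-55*np.cos(th),-37,135+55*np.sin(th)])))
```

```text
pin [233. 304.]
pin [250. 290.]
0.2 mid edge [[300.0, 320.0], [358.0, 334.0]] bar [374. 320.]
0.3 mid edge [[299.0, 313.0], [355.0, 321.0]] bar [371. 306.]
0.4 mid edge [[296.0, 305.0], [351.0, 307.0]] bar [367. 293.]
0.5 mid edge [[293.0, 298.0], [345.0, 293.0]] bar [362. 279.]
0.6 mid edge [[290.0, 291.0], [339.0, 280.0]] bar [355. 265.]
0.7 mid edge [[286.0, 283.0], [331.0, 266.0]] bar [347. 252.]
```

Call:
{"api": "play_rows", "payload": {"fingers": [0.2,0.2,0.2], "linear": [[0.0007,0,-0.001],[0.0007,0,-0.001],[0.0007,0,-0.001]], "roll": [0,0,0]}}

```text
time_s: 11.15
tcp_pos: [550.4, -7.4, 145.3]
orientation: [0.997, -0.083, -0.0, -0.0]
force: [-2.0, -2.5, -2.5]
opening: 27.5
```

Call:
{"api": "play_rows", "payload": {"fingers": [0.2,0.2,0.2], "linear": [[0.0007,0,-0.001],[0.0007,0,-0.001],[0.0007,0,-0.001]], "roll": [0,0,0]}}

```text
time_s: 11.4
tcp_pos: [551.0, -7.5, 146.2]
orientation: [0.997, -0.083, -0.0, 0.0]
force: [-1.4, -1.6, -3.1]
opening: 27.4
```

Call:
{"api": "play_rows", "payload": {"fingers": [0.2,0.2,0.2], "linear": [[0.0007,0,-0.001],[0.0007,0,-0.001],[0.0007,0,-0.001]], "roll": [0,0,0]}}

```text
time_s: 11.65
tcp_pos: [551.1, -7.5, 146.4]
orientation: [0.997, -0.083, -0.001, 0.0]
force: [-4.6, -0.8, -6.6]
opening: 27.5
```

Call:
{"api": "play_rows", "payload": {"fingers": [0.2,0.2,0.2], "linear": [[0.0007,0,-0.001],[0.0007,0,-0.001],[0.0007,0,-0.001]], "roll": [0,0,0]}}

```text
time_s: 11.9
tcp_pos: [551.2, -7.6, 146.7]
orientation: [0.997, -0.083, -0.002, 0.0]
force: [-5.4, -0.4, -9.2]
opening: 27.6
```

```bash
python3 -c "
from h import *
st();im=cams.get_image('scene')
im=im[140:210,290:380]; cv2.imwrite('pics/s9.png',cv2.resize(im,None,fx=8,fy=8,interpolation=cv2.INTER_CUBIC));st()"
```

```text
t 11.9 tcp [551.2  -7.6 146.7] F [-5.4 -0.4 -9.2] T [-0.07  1.91  0.03] op 27.6 yawY -99.56 j [ 0.35 -0.08 -0.19 -0.   -1.47  1.05]
t 11.95 tcp [551.2  -7.6 146.7] F [-5.4 -0.9 -8.5] T [-0.12  1.88 -0.03] op 27.5 yawY -99.56 j [ 0.35 -0.08 -0.19 -0.   -1.47  1.05]
```

View pics/s9.png

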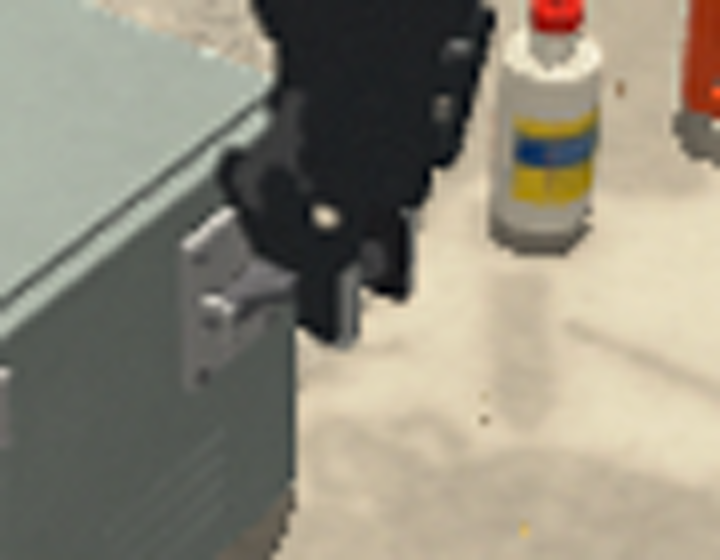

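Call:
{"api": "play_rows", "payload": {"fingers": [0.2,0.2,0.2], "linear": [[-0.0012,0,0.0015],[-0.002,0,0.003],[-0.002,0,0.003]], "roll": [0,0,0]}}

```text
time_s: 12.2
tcp_pos: [551.0, -7.5, 146.1]
orientation: [0.997, -0.083, 0.001, -0.0]
force: [-1.9, -0.8, -3.3]
opening: 27.5
```

Call:
{"api": "play_rows", "payload": {"fingers": [0.2,0.2,0.2,0.2,0.2], "linear": [[-0.0012,-0.0006,0],[-0.0025,-0.0011,0],[-0.0037,-0.0017,0],[-0.0037,-0.0017,0],[-0.0037,-0.0017,0]], "roll": [0.6,1.1,1.7,1.7,1.7]}}

```text
time_s: 12.62
tcp_pos: [547.2, -4.9, 145.6]
orientation: [0.995, -0.098, 0.0, -0.0]
force: [-1.0, -1.2, -3.0]
opening: 27.6
```

```bash
python3 -c "
from h import *
st();im=cams.get_image('scene')
im=im[140:210,290:380]; cv2.imwrite('pics/s10.png',cv2.resize(im,None,fx=8,fy=8,interpolation=cv2.INTER_CUBIC));st()"
```

```text
t 12.62 tcp [547.2  -4.9 145.6] F [-1.  -1.2 -3. ] T [-0.38  0.61  0.03] op 27.6 yawY -101.26 j [ 0.36 -0.09 -0.2  -0.   -1.46  1.02]
t 12.67 tcp [547.2  -4.9 145.5] F [-2.2 -1.9 -2.4] T [-0.35  0.62  0.07] op 27.5 yawY -101.25 j [ 0.36 -0.09 -0.2  -0.   -1.46  1.02]
```

View pics/s10.png

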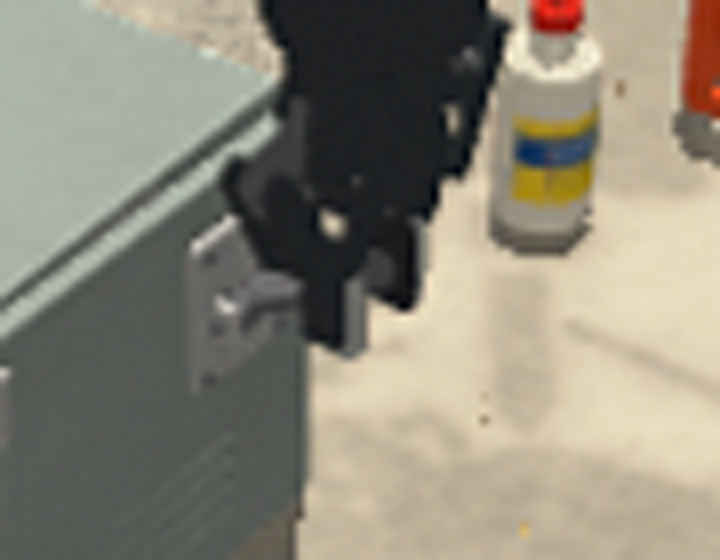

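Call:
{"api": "play_rows", "payload": {"fingers": [0.2,0.2,0.2,0.2,0.2,0.2], "linear": [[-0.0037,-0.0018,0],[-0.0074,-0.0036,0],[-0.011,-0.0056,0],[-0.0146,-0.0077,0],[-0.018,-0.0099,0],[-0.018,-0.0099,0]], "roll": [1.7,3.4,5.2,6.9,8.6,8.6]}}

```text
time_s: 13.17
tcp_pos: [531.4, 9.0, 145.4]
orientation: [0.985, -0.173, 0.0, -0.001]
force: [0.0, 0.9, -3.7]
opening: 27.2
```

```bash
python3 -c "
from h import *
o,M=st(); print((M.T@o['force']).round(1));im=cams.get_image('scene')
im=im[140:220,290:380]; cv2.imwrite('pics/s11.png',cv2.resize(im,None,fx=7,fy=7,interpolation=cv2.INTER_CUBIC));st()"
```

```text
t 13.17 tcp [531.4   9.  145.4] F [ 0.   0.9 -3.7] T [ 0.16  0.11 -0.04] op 27.2 yawY -109.88 j [ 0.4  -0.14 -0.24 -0.   -1.46  0.83]
[-0.3 -0.9  3.7]
t 13.22 tcp [531.6   8.8 145.4] F [-0.8  1.1 -4. ] T [0.31 0.07 0.11] op 27.2 yawY -109.79 j [ 0.39 -0.14 -0.24 -0.   -1.46  0.83]
```

View pics/s11.png

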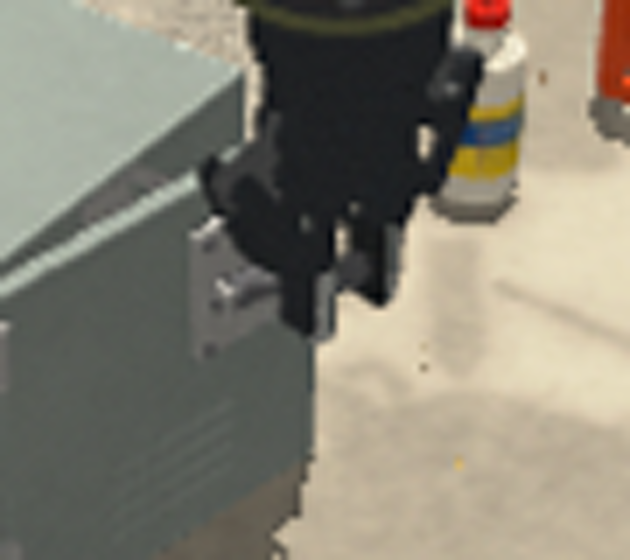

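Call:
{"api": "play_rows", "payload": {"fingers": [0.2,0.2,0.2,0.2,0.2,0.2,0.2,0.2,0.2,0.2,0.2], "linear": [[-0.0062,-0.003,0],[-0.0122,-0.0063,0],[-0.018,-0.0099,0],[-0.0237,-0.0138,0],[-0.0292,-0.0179,0],[-0.0344,-0.0224,0],[-0.0394,-0.0271,0],[-0.0442,-0.032,0],[-0.0487,-0.0372,0],[-0.053,-0.0425,0],[-0.053,-0.0425,0]], "roll": [2.9,5.7,8.6,11.5,14.3,17.2,20,22.9,25.8,28.6,28.6]}}

```text
time_s: 14.13
tcp_pos: [497.6, 68.2, 145.8]
orientation: [0.912, -0.41, 0.001, -0.002]
force: [6.1, 1.8, -5.5]
opening: 27.5
```

```bash
python3 -c "
from h import *
o,M=st(); print((M.T@o['force']).round(1));im=cams.get_image('scene')
im=im[110:260,240:420]; cv2.imwrite('pics/s12.png',cv2.resize(im,None,fx=4,fy=4,interpolation=cv2.INTER_CUBIC));o,M=st(); print((M.T@o['force']).round(1))"
```

```text
t 14.13 tcp [497.6  68.2 145.8] F [ 6.1  1.8 -5.5] T [ 0.75 -2.13 -0.01] op 27.5 yawY -138.47 j [ 0.54 -0.22 -0.32 -0.   -1.47  0.19]
[ 2.7 -5.8  5.5]
t 14.18 tcp [497.7  67.8 145.8] F [ 7.   2.1 -5.5] T [ 0.96 -2.05  0.06] op 27.0 yawY -138.36 j [ 0.54 -0.22 -0.32 -0.   -1.47  0.19]
[ 3.1 -6.6  5.5]
```

View pics/s12.png

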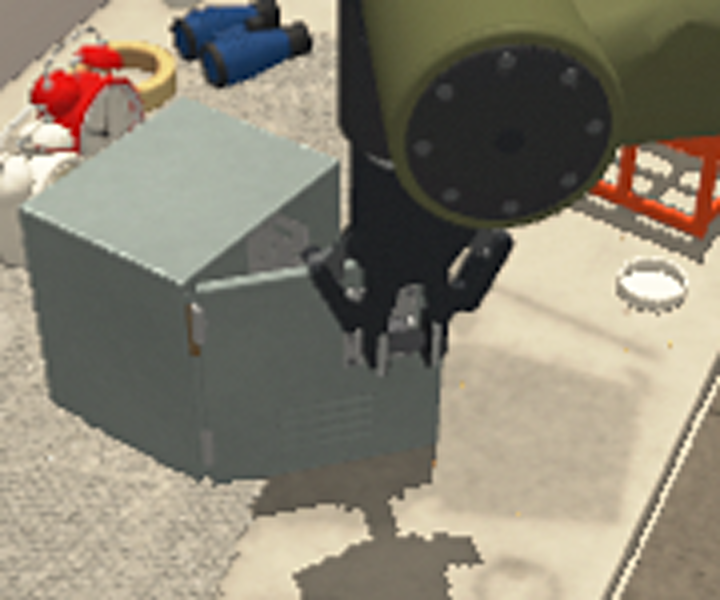

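Call:
{"api": "play_rows", "payload": {"fingers": [0.2,0.2,0.2,0.2,0.2,0.2,0.2,0.2,0.2,0.2], "linear": [[-0.0061,-0.004,0],[-0.012,-0.0083,0],[-0.0178,-0.0121,0],[-0.0233,-0.0161,0],[-0.0287,-0.0204,0],[-0.0338,-0.0249,0],[-0.0387,-0.0297,0],[-0.0433,-0.0348,0],[-0.0477,-0.0401,0],[-0.0477,-0.0401,0]], "roll": [2.9,5.7,8.6,11.5,14.3,17.2,20,22.9,25.8,25.8]}}

```text
time_s: 15.02
tcp_pos: [494.6, 129.8, 145.4]
orientation: [0.797, -0.604, -0.0, -0.001]
force: [-1.1, 1.5, -3.9]
opening: 27.2
```

```bash
python3 -c "
from h import *
o,M=st(); print((M.T@o['force']).round(1));im=cams.get_image('scene')
im=im[110:260,240:420]; cv2.imwrite('pics/s13.png',cv2.resize(im,None,fx=4,fy=4,interpolation=cv2.INTER_CUBIC));o,M=st(); print((M.T@o['force']).round(1))
c=np.array([629.9,104.8]);v=o['tcp_pos'][:2]-c;print(np.linalg.norm(v),(np.degrees(np.arctan2(-112.3,-78.9)-np.arctan2(v[1],v[0])))%360)"
```

```text
t 15.02 tcp [494.6 129.8 145.4] F [-1.1  1.5 -3.9] T [0.49 0.57 0.1 ] op 27.2 yawY -164.26 j [ 0.65 -0.19 -0.29 -0.   -1.47 -0.38]
[-1.7  0.7  3.9]
t 15.07 tcp [494.5 129.3 145.4] F [-1.3  2.6 -2.5] T [0.6  0.57 0.09] op 27.1 yawY -164.13 j [ 0.65 -0.19 -0.29 -0.   -1.47 -0.37]
[-2.9  0.6  2.5]
137.56302467181445 65.17688101840605
```

View pics/s13.png

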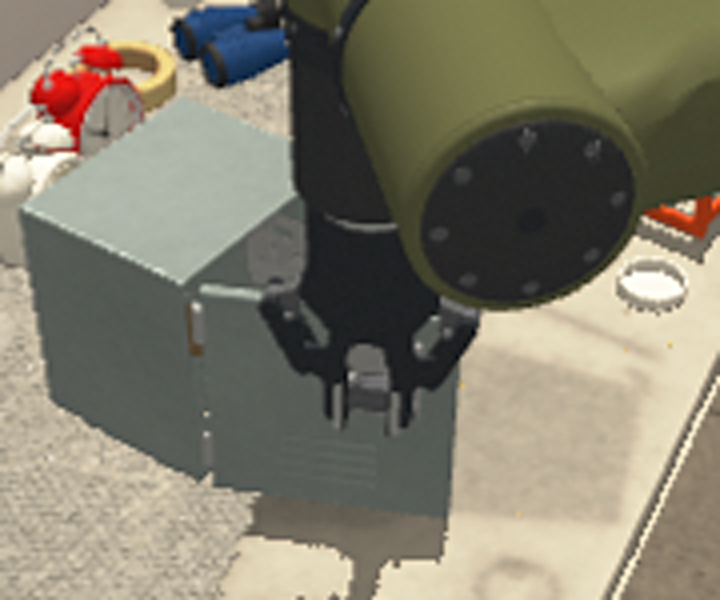

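Call:
{"api": "play_rows", "payload": {"fingers": [0.2,0.2,0.2,0.2,0.2,0.2,0.2,0.2,0.2,0.2,0.2,0.2], "linear": [[-0.0061,-0.003,0],[-0.0121,-0.0064,0],[-0.0179,-0.0101,0],[-0.0235,-0.014,0],[-0.0289,-0.0182,0],[-0.034,-0.0226,0],[-0.039,-0.0274,0],[-0.0437,-0.0324,0],[-0.0473,-0.0365,0],[-0.0473,-0.0365,0],[-0.0473,-0.0365,0],[-0.0473,-0.0365,0]], "roll": [2.9,5.7,8.6,11.5,14.3,17.2,20,22.9,25.2,25.2,25.2,25.2]}}

```text
time_s: 16.07
tcp_pos: [517.0, 184.0, 145.6]
orientation: [-0.647, 0.762, 0.0, 0.001]
force: [-0.5, 2.2, -2.3]
opening: 27.3
```

```bash
python3 -c "
from h import *
o,M=st(); print((M.T@o['force']).round(1));im=cams.get_image('scene')
im=im[110:260,240:420]; cv2.imwrite('pics/s14.png',cv2.resize(im,None,fx=4,fy=4,interpolation=cv2.INTER_CUBIC));o,M=st(); print((M.T@o['force']).round(1))
c=np.array([629.9,104.8]);v=o['tcp_pos'][:2]-c;print(np.linalg.norm(v),(np.degrees(np.arctan2(-112.3,-78.9)-np.arctan2(v[1],v[0])))%360)"
```

```text
t 16.07 tcp [517.  184.  145.6] F [-0.5  2.2 -2.3] T [1.06 0.05 0.22] op 27.3 yawY 170.65 j [ 0.71 -0.09 -0.2  -0.   -1.46 -0.87]
[-2.1  0.8  2.3]
t 16.12 tcp [516.9 183.9 145.6] F [ 0.6  3.3 -2.2] T [ 1.02 -0.06  0.22] op 27.4 yawY 170.63 j [ 0.71 -0.09 -0.2  -0.   -1.46 -0.87]
[-3.3 -0.1  2.2]
137.93463202349923 89.90638032054386
```

View pics/s14.png

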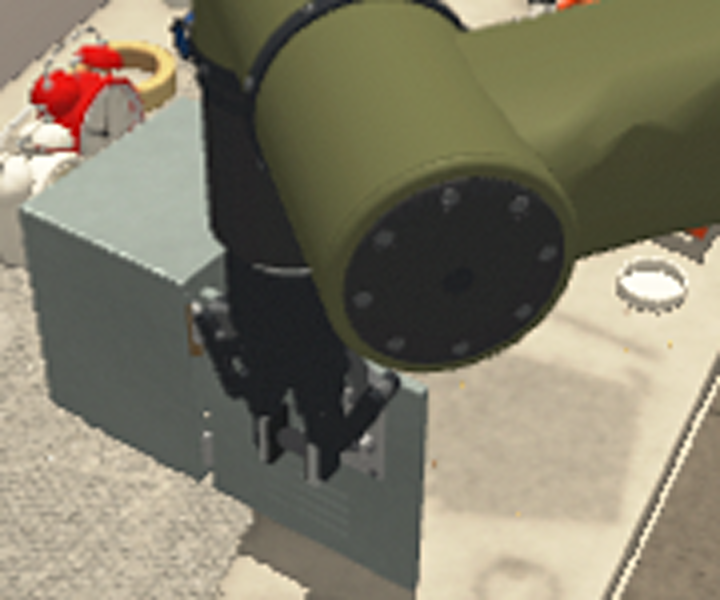

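Call:
{"api": "play_rows", "payload": {"fingers": [0.2,0.2,0.2,0.2,0.2,0.2,0.2,0.2,0.2], "linear": [[-0.0015,0,0.0022],[-0.0029,0,0.0046],[-0.0042,0,0.007],[-0.0054,0,0.0095],[-0.0065,0,0.012],[-0.0074,0,0.0147],[-0.0089,0,0.02],[-0.01,0,0.0265],[-0.01,0,0.0265]], "roll": [0,0,0,0,0,0,0,0,0]}}

```text
time_s: 16.87
tcp_pos: [518.2, 193.1, 117.1]
orientation: [-0.646, 0.763, -0.0, -0.001]
force: [3.4, -1.0, -1.2]
opening: 27.6
```

Call:
{"api": "play_rows", "payload": {"fingers": [0.35,0.4,0.5,0.65,0.8,1,1,1], "linear": [[0,0,0],[0,0,0],[0,0,0],[0,0,0],[0,0,0],[0,0,0],[0,0,0],[0,0,0]], "roll": [0,0,0,0,0,0,0,0]}}

```text
time_s: 17.53
tcp_pos: [518.3, 193.8, 118.9]
orientation: [-0.646, 0.763, 0.0, 0.0]
force: [0.7, 0.8, 0.6]
opening: 85.8
```

```bash
python3 -c "
from h import *
o,M=st(); print((M.T@o['force']).round(1));im=cams.get_image('scene')
im=im[110:260,240:420]; cv2.imwrite('pics/s15.png',cv2.resize(im,None,fx=4,fy=4,interpolation=cv2.INTER_CUBIC))"
```

```text
t 17.53 tcp [518.3 193.8 118.9] F [0.7 0.8 0.6] T [-0.02  0.   -0.01] op 85.8 yawY 170.54 j [ 0.72 -0.07 -0.23 -0.   -1.41 -0.89]
[-0.9 -0.5 -0.6]
```

View pics/s15.png

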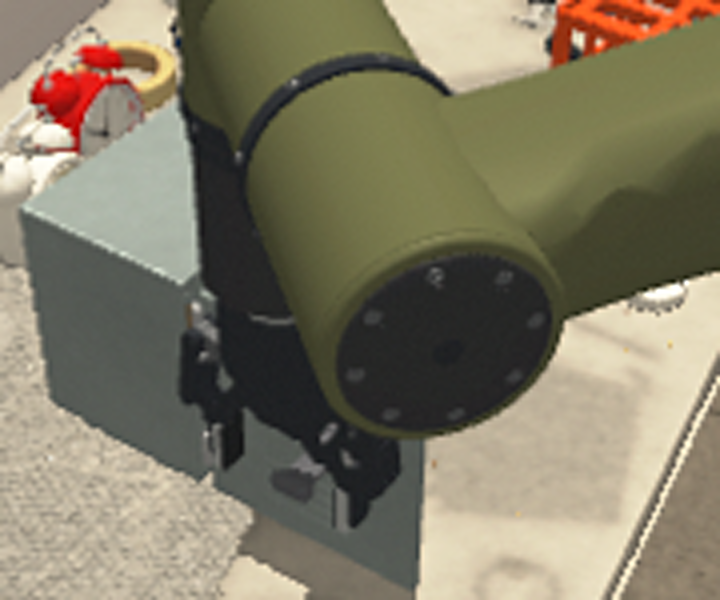

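Call:
{"api": "play_rows", "payload": {"fingers": [1,1,1,1,1,1,1,1,1,1,1,1,1,1], "linear": [[0,0,-0.01],[0,0,-0.03],[0,0,-0.05],[0,0,-0.08],[0,0,-0.11],[0,0,-0.14],[0,0,-0.17],[0,0,-0.2],[-0.03,0,-0.22],[-0.06,0,-0.22],[-0.09,0,-0.22],[-0.11,0,-0.22],[-0.11,0,-0.22],[-0.11,0,-0.22]], "roll": [0,0,0,0,0,0,0,0,0,0,0,0,0,0]}}

```text
time_s: 18.75
tcp_pos: [536.3, 303.1, 338.5]
orientation: [-0.647, 0.763, -0.0, -0.001]
force: [0.5, -0.8, -0.6]
opening: 85.4
```

```bash
python3 -c "
from h import *
st()
for n in('scene','top'): cv2.imwrite(f'pics/{n}_end.png',cams.get_image(n))
for n in('scene','top'):
  for t in('door_hinge','paddle_pivot','paddle_grip','glue_bottle','jar_lid','tape_roll'): print(n,t,[(np.round(d['position'],1).tolist(),round(d['conf'],2)) for d in finder.tip_of(n,t)[:1]])
"
```

```text
t 18.75 tcp [536.3 303.1 338.5] F [ 0.5 -0.8 -0.6] T [-0.07 -0.06  0.01] op 85.4 yawY 170.62 j [ 0.84  0.12  0.37 -0.   -1.82 -1.  ]
scene door_hinge [([290.4, 198.6], 0.73)]
scene paddle_pivot [([325.7, 219.8], 0.55)]
scene paddle_grip [([313.9, 233.2], 0.51)]
scene glue_bottle [([357.2, 160.1], 0.58)]
scene jar_lid [([289.7, 195.9], 0.74)]
scene tape_roll [([222.6, 314.4], 0.92)]
top door_hinge [([305.5, 163.9], 0.83)]
top paddle_pivot [([292.1, 208.7], 0.79)]
top paddle_grip [([271.6, 207.3], 0.68)]
top glue_bottle [([434.3, 186.9], 0.59)]
top jar_lid [([426.5, 248.8], 0.83)]
top tape_roll [([200.2, 169.0], 0.48)]
```

View pics/scene_end.png

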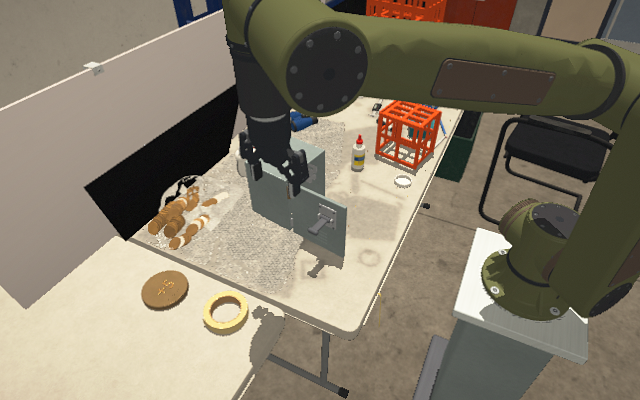

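View pics/top_end.png

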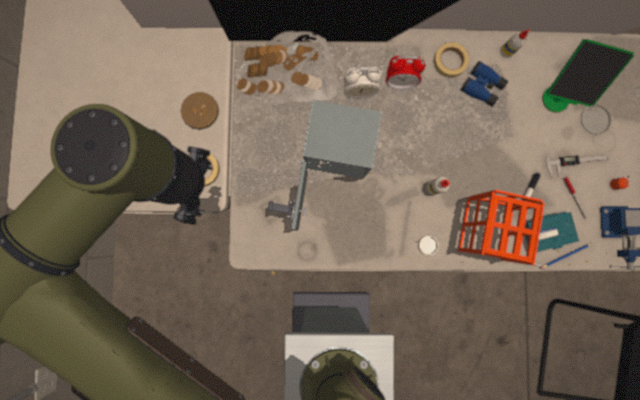

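```bash
python3 -c "
from h import *
print(env.hand_in())"
```

```text
the job is handed in; nothing more can be done
None
```

The cabinet door is open at about a right angle, released, and the job is handed in.

- **Latch:** I pinched the bar across its ends and lifted the paddle in 1 mm steps. At about 0.63 rad the force rose from about 3 N to about 10 N at the grip. I took that as the stop and backed off until it fell to about 4 N. The pull went one 1 mm step past the first rise. That puts my estimate of the load on the pawl at about 10 N, against its 18 N limit.
- **Door:** I first eased it 4 mm and felt no resistance, so the pawl was clear. I then swung it with the paddle still lifted; side forces peaked at about 7 N. I let the paddle down gently, opened the fingers and moved away.
- **Last checks:** The door measured 89.9° from the arc the tool travelled, and lines up with that in the top picture. The paddle looks level, the robot is clear with force near zero, and the job finished at about 19 s.
- **Other things on the table:** The glue bottle and jar lid read within about 1 px of their starting places in the top view. The tape roll was found 3.5 px off there with low confidence because the gripper hid half of it, but the scene picture shows it unmoved.
- **A check that disagreed:** In the scene picture the network reported the jar lid at the cabinet's hinge. That was a false find; the picture shows the lid still in its place.

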